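# Row up the thread spools against the tray's fence

### The job

The three thread spools in the hinged fence tray stand scattered: lift the tray by its bar so that it tips towards its fence and all three slide down against the fence in one row. Then lower the tray gently until it lies flat again and let go, with the three spools left standing upright along the fence. Do not touch these spools and do not drop the tray; the other spool, on the bench, is not part of the job.

Things in the scene. Friction and masses are not known exactly. Their poses are not given: they have to be found in the camera images.
- fence_tray (a joint): Tray hinge, rad: 0 flat (start), grows as the bar side is lifted, stop at 0.8. Wooden tray with smooth grey floor, 200 mm from low lip to fence, 204 mm wide between 24 mm side walls; hinged along the foot of its tallest wall, the 48 mm fence. 0.5 kg; falls shut if released. Spools start to slide at about 0.17 to 0.27 rad; by 0.45 all have slid, still upright.
- lift_bar (a point): Middle of the lifting bar: round dark steel, 12 mm thick, parallel to the fence, 50 mm free, on two arms outside the lip (44 mm gap). Tray flat: 59 mm above the bench. Axes: x from bar to fence, y along the bar, z up from the tray floor. The hinge axis (along y) is 250 mm away in +x and 45 mm in -z, so the bar rises on an arc towards the fence. It can turn between the fingers.
- fence_foot (a point): Middle of the fence's inner face, at tray floor level; 20 mm above the bench when flat. Axes as the bar's (x into the fence, y along it, z up). The hinge axis lies 6 mm below this point. A spool touching the fence has its centre at x = -21 mm, z = 26 mm here.
- spool_1_center (a point): A wooden spool of binding thread standing upright in the tray, 42 mm diameter, 52 mm tall, 50 to 85 g; the point is its centre, half-way up, on its axis (z along the axis). It stands clear of the fence at the start.
- spool_2_center (a point): A wooden spool of binding thread standing upright in the tray, 42 mm diameter, 52 mm tall, 50 to 85 g; the point is its centre, half-way up, on its axis (z along the axis). It stands clear of the fence at the start.
- spool_3_center (a point): A wooden spool of binding thread standing upright in the tray, 42 mm diameter, 52 mm tall, 50 to 85 g; the point is its centre, half-way up, on its axis (z along the axis). It stands clear of the fence at the start.
Things that resemble listed ones, but are neither listed nor needed, are in the scene too. Leave any yellow look-alike of the part that bears spool_2_center alone.

How it is judged (in metres and radians):
On the way:
1. the tray is tipped (more than 0.15 rad) and all three spools have slid to within 14 mm of its fence (value of joint fence_tray above 0.15 rad and x of each of spool_1_center, spool_2_center, spool_3_center in the frame of fence_foot above -0.035 m), for 0.1 s.
At the end, for the whole second after the job is handed in: The tray lies flat (hinge below 0.04 rad), released; all three spools stand upright (within 10 degrees), at rest, in one row along the fence: each spool's side within 14 mm of it (value of joint fence_tray below 0.04 rad and x of each of spool_1_center, spool_2_center, spool_3_center in the frame of fence_foot above -0.035 m and angle between each of spool_1_center, spool_2_center, spool_3_center's own z axis and vertical below 0.17 rad and linear speed of each of spool_1, spool_2, spool_3 below 0.02 m/s); the robot touches nothing.
It fails at once if the fingers or arm push a spool in the tray (more than 1 N) (contact force between any of the fingers, the arm and spool_1 above 1 N or contact force between any of the fingers, the arm and spool_2 above 1 N or contact force between any of the fingers, the arm and spool_3 above 1 N).
It fails at once if the tray is dropped (falls faster than 2.5 rad/s) (velocity of joint fence_tray below -2.5 rad/s).
It also fails if it takes over 40 s, if anything falls off the work surface, if the arm or the gripper's body presses on something with over 40 N, if the wrist force passes 120 N, or if a joint passes its speed limit or range.

### The arm

A 6-joint arm with a two-finger parallel gripper is mounted at the origin on a cart in front of the work surface, level with it; the furniture and walls round the work are solid. World frame = base frame: x ahead of the robot, y to its left, z up, the work surface at z = 0. Lengths are in mm, angles in rad, forces in N, time in s.
With the tool pointing down it reaches from about 275 to 850 mm from the base axis. Payload 19 kg.
Tool frame: the origin (TCP) lies midway between the tips of the shut fingers; the grasp point (between the pads) lies 19 mm behind it; z points along the fingers, y is the line along which they close (so a half turn about z gives the same grasp; the last joint's range is limited). The gripper opens to 85 mm and grips with 20 to 120 N. Pads are 22 mm wide; open, the fingers measure 114 mm over their backs; the gripper's body (76 mm by 85 mm) begins 54 mm behind the grasp point. The pads swing forward as they close: fully open they stand 13 mm farther back than shut.
Start: joints at [0.986, 0.15, 1.437, -0, 1.554, -0.134], TCP at [250.518, 517.524, 231.267] pointing down, gripper open.
Joint ranges: [-2.8, 2.8], [-0.68, 2.1], [0.12, 2.68], [-1.39, 4.53], [0.16, 2.79], [-2.81, 2.81]. Speed limits (rad/s): [1.89, 1.89, 2.22, 3.01, 3.01, 3.01].

### API

Orientations are given as a rotation vector (axis times angle).
In Python, from workcell import get_obs, read_camera, job_done gives the robot as it stands.
- The arm moves only by the tool move_arm, never from a script. Its argument "deltas" is a list of rows, each a list of 7 numbers: the turn, a rotation vector about the world's x, y, z in rad, then the shift along the world's x, y, z in m, then the gripper command: -1 is shut, 1 is fully open, values between are in proportion. In form: [[ax, ay, az, tx, ty, tz, jaw], ...]. A call has 1 to 20 rows; each row shifts and turns the commanded pose from where the row before left it; what a row does not reach is not made up. A row lasts 1/8 s, in which the tool goes at most 62.5 mm and 10.7 degrees, less where a joint would pass 70% of its speed; a pose out of reach is approached as far as the arm can. A call is refused whole if a number of a shift passes 0.0625 or a number of a turn 0.188, either way. A call with a gripper value outside its range is refused whole. The fingers move at their own pace and stop on an object; "force" is the grip in N (left out, the last holds). Time passes only in rows, so rows that do not move let the fingers close. It gives the time, the measured TCP pose, the force, the opening and the grip force at its end, in the units of the state.
- get_obs(): the state, without advancing time (a new reading comes with each control period).
- read_camera(name): name is "scene" or "top" or "wrist"; returns a dict with "img" (400x640x3 uint8, red, green, blue), "range_z" (400x640 float32, mm along the optical axis (not along the pixel's ray), 0 where there is no reading), "fx", "fy", "cx", "cy" (pixels), "k1" (the pictures are not rectified: a ray, as slopes to the right and down, at radius r is drawn at 1 + k1 r^2 times it, then the intrinsics apply), "view" (4x4, takes a point from world to camera coordinates). Camera axes: x right, y down, z forward; pixel columns grow to the right and rows downward; lengths in mm; the calibration is good to about 2 mm. A picture is of the moment at which its call begins.
- job_done(): hands the job in; it is judged then, once.
The state is a dict: "time": time; "q": joint angles; "qvel": joint speeds; "joint_torque": joint torques, N m; "tcp_pos": TCP position; "tcp_rot": TCP orientation; "force": force on the tool from outside, world axes, zero at the start; "moment": the same for the moment, N m; "opening": opening from 0.0 (shut) to 1.0 (fully open); "grip_force": force on a finger pad.
Only numpy, scipy, OpenCV 4.12 (cv2) and the standard library are available. Lean on these libraries where they do the work, as an engineer would, in place of code of your own. Each camera call takes 0.05 s, during which the arm holds its last target. There are 200 camera calls.

## Working session

There is one attempt and no reset: what is moved stays moved. The work goes in short steps, Python scripts to look and compute and a tool call to move; the robot and the scene stay as the last step left them, time stands still between calls to the robot, and variables do not carry over. Pictures are saved under pics/ and viewed, at most 10 in all, crops included, and the job is handed in when it is done.

Besides the shell and the picture viewer there is one more tool, called after "Emit:" as a command line: name --pt "numbers of a row" for each row, then --argument value for the rest. move_arm: Moves the arm, as the interface text tells. Its arguments: {"type":"object","properties":{"deltas":{"type":"array","items":{"type":"array","items":{"type":"number"}}},"force":{"type":"number"}},"required":["deltas"]}

```bash
mkdir -p pics; cat > h.py <<'E'
import numpy as np, cv2
from workcell import get_obs, read_camera, job_done
def world(c):
    """HxWx3 world points (mm) from range image"""
    h,w=c["range_z"].shape
    u,v=np.meshgrid(np.arange(w),np.arange(h))
    K=np.array([[c["fx"],0,c["cx"]],[0,c["fy"],c["cy"]],[0,0,1.]])
    p=np.stack([u,v],-1).reshape(-1,1,2).astype(np.float64)
    n=cv2.undistortPoints(p,K,np.array([c["k1"],0,0,0.])).reshape(h,w,2)
    z=c["range_z"][...,None]
    P=np.concatenate([n*z,z],-1)
    T=np.linalg.inv(c["view"])
    return P@T[:3,:3].T+T[:3,3]
E
python3 - <<'E'
from h import *
print(get_obs())
for n in("scene","top"):
    c=read_camera(n); cv2.imwrite(f"pics/{n}0.png",c["img"][...,::-1]); np.savez(f"/tmp/{n}0.npz",W=world(c),img=c["img"])
    print(n,np.linalg.inv(c["view"]).round(2),c["fx"],c["k1"],(c["range_z"]>0).mean())
E
```

```text
{'time': 0.0, 'q': array([ 9.86001250e-01,  1.50957178e-01,  1.43799740e+00, -2.57425635e-05,
        1.55383043e+00, -1.33970230e-01]), 'qvel': array([ 0.00171343, -0.0014994 , -0.00027019,  0.0009707 , -0.00029871,
       -0.00037109]), 'joint_torque': array([ 2.83446847e-03, -7.13048530e+01, -5.70881689e+01,  2.32246166e-04,
        8.55942839e-03, -5.34658739e-05]), 'tcp_pos': array([250.40430512, 517.33762535, 230.70862973]), 'tcp_rot': array([-7.02083111e-01, -3.06173109e+00,  1.76728739e-03]), 'force': array([-0.32857942,  0.46814633, -0.12640387]), 'moment': array([-0.00906841, -0.04541545,  0.00801307]), 'grip_force': 0.0, 'opening': 0.9993629881824244}
scene [[ 8.5000e-01 -3.8000e-01  3.6000e-01  2.3746e+02]
 [-5.2000e-01 -5.9000e-01  6.2000e-01 -5.3935e+02]
 [-2.0000e-02 -7.2000e-01 -7.0000e-01  6.8381e+02]
 [ 0.0000e+00  0.0000e+00  0.0000e+00  1.0000e+00]] 366.0873771560766 -0.06552164826468945 0.9960703125
top [[ 1.0000e-02 -9.9000e-01  1.6000e-01  3.9142e+02]
 [-1.0000e+00 -1.0000e-02 -4.0000e-02  1.3860e+01]
 [ 4.0000e-02 -1.6000e-01 -9.9000e-01  9.6859e+02]
 [ 0.0000e+00  0.0000e+00  0.0000e+00  1.0000e+00]] 428.9052752535433 -0.05650288193321806 0.99607421875
```

View pics/top0.png

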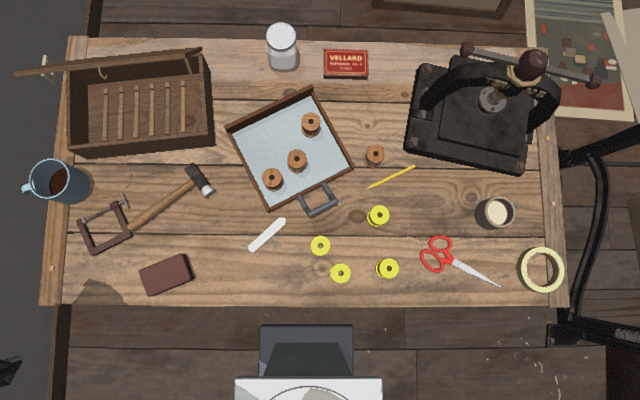

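View pics/scene0.png

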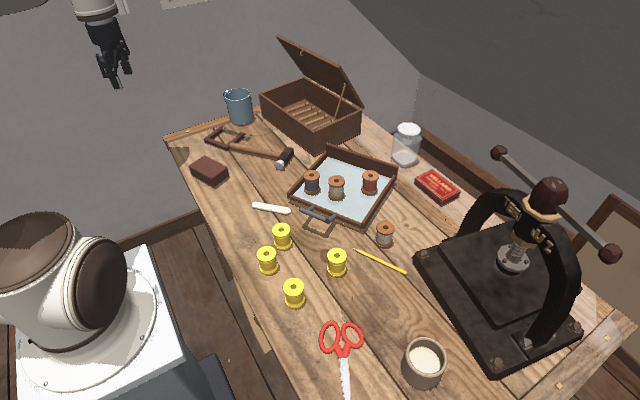

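The top view shows the grey tray floor around (290,150), with the fence at upper left from (228,128) to (312,90). The bar is at about (318,207), and the three tray spools are at (311,124), (297,160) and (272,178). The scene view agrees. The loose spool and the yellow ones are outside the tray.

```bash
python3 - <<'E'
from h import *
d=np.load("/tmp/top0.npz");W=d["W"];img=d["img"]
hsv=cv2.cvtColor(img,cv2.COLOR_RGB2HSV)
u,v=np.meshgrid(np.arange(640),np.arange(400))
roi=(u>215)&(u<365)&(v>75)&(v<225)
fl=roi&(hsv[...,1]<45)&(hsv[...,2]>140)&(abs(W[...,2]-20)<8)
P=W[fl]; print("floor",fl.sum(),P.mean(0),P[:,2].std())
r=cv2.minAreaRect(P[:,:2].astype(np.float32)); print(r,cv2.boxPoints(r))
b=(u>290)&(u<350)&(v>180)&(v<225)&(W[...,2]>45)&(W[...,2]<80)&(hsv[...,1]<90)
print("bar",b.sum())
for q in np.argwhere(b)[::4]: print(q[::-1],W[tuple(q)].round(0),img[tuple(q)])
for c in((311,124),(297,160),(272,178),(375,155)): print(c,W[c[1]-6:c[1]+3:3,c[0]-5].round(0).tolist())
c2=img[170:220,285:350,::-1]; cv2.imwrite("pics/bar.png",cv2.resize(c2,None,fx=10,fy=10,interpolation=0))
E
```

```text
floor 6029 [652.49329086  48.99136233  20.18544533] 1.739350401670651
((637.2573852539062, 39.093475341796875), (228.18121337890625, 204.16400146484375), 28.47127914428711) [[ 488.30096     74.440216 ]
 [ 585.6297    -105.03141  ]
 [ 786.2138       3.7467346]
 [ 688.8851     183.21835  ]]
bar 228
[330 195] [545. -43.  47.] [71 73 76]
[330 196] [542. -43.  48.] [68 69 73]
[334 196] [542. -51.  51.] [72 70 70]
[332 197] [539. -47.  58.] [75 76 80]
[330 198] [538. -43.  48.] [60 58 57]
[334 198] [536. -51.  63.] [76 79 83]
[332 199] [534. -46.  61.] [69 71 76]
[336 199] [533. -55.  64.] [ 95  96 104]
[333 200] [531. -48.  64.] [104 105 110]
[337 200] [531. -57.  63.] [85 85 91]
[332 201] [529. -46.  66.] [109 113 117]
[336 201] [528. -55.  68.] [105 108 115]
[330 202] [527. -42.  66.] [108 111 115]
[334 202] [527. -51.  65.] [109 112 117]
[325 203] [525. -31.  63.] [95 90 90]
[329 203] [525. -40.  64.] [112 116 123]
[333 203] [524. -48.  66.] [ 98 101 107]
[323 204] [522. -27.  66.] [90 84 86]
[327 204] [522. -36.  66.] [113 116 122]
[331 204] [522. -44.  64.] [100 101 108]
[322 205] [5
[... 1053 characters left out ...]
12] [504.  -4.  67.] [121 124 132]
[316 212] [505. -12.  67.] [ 96  99 106]
[306 213] [504.   9.  54.] [93 81 72]
[310 213] [502.   1.  68.] [122 124 131]
[314 213] [503.  -8.  65.] [ 98  99 105]
[306 214] [502.   9.  52.] [132 111  88]
[310 214] [500.   0.  65.] [121 123 128]
[315 214] [501. -10.  60.] [68 62 60]
[310 215] [498.   0.  65.] [ 95  97 105]
[308 216] [496.   5.  63.] [97 82 74]
(311, 124) [[711.0, 12.0, 70.0], [703.0, 11.0, 73.0], [698.0, 11.0, 70.0]]
(297, 160) [[629.0, 41.0, 71.0], [621.0, 40.0, 76.0], [615.0, 40.0, 73.0]]
(272, 178) [[589.0, 93.0, 72.0], [582.0, 93.0, 74.0], [576.0, 93.0, 72.0]]
(375, 155) [[648.0, -131.0, 53.0], [642.0, -131.0, 53.0], [635.0, -131.0, 52.0]]
```

View pics/bar.png

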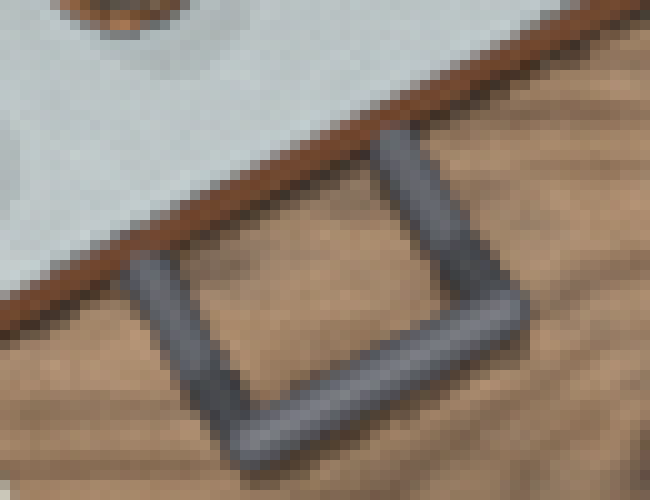

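```bash
python3 - <<'E'
from h import *
from scipy.spatial.transform import Rotation as R
d=np.load("/tmp/top0.npz");W=d["W"];img=d["img"]
hsv=cv2.cvtColor(img,cv2.COLOR_RGB2HSV)
u,v=np.meshgrid(np.arange(640),np.arange(400))
roi=(u>215)&(u<365)&(v>75)&(v<225)
fl=(roi&(hsv[...,1]<45)&(hsv[...,2]>140)&(abs(W[...,2]-20)<8)).astype(np.uint8)
n,l,s,_=cv2.connectedComponentsWithStats(cv2.morphologyEx(fl,cv2.MORPH_OPEN,np.ones((3,3))))
k=1+s[1:,4].argmax();P=W[l==k][:,:2].astype(np.float32)
r=cv2.minAreaRect(P);print(r,cv2.boxPoints(r))
b=(u>290)&(u<350)&(v>195)&(v<222)&(W[...,2]>58)&(W[...,2]<75)&(hsv[...,2]<140)
B=W[b];c=B.mean(0)
for off in(0,):
    for a in(.45,.47,.49,.51):
        x=np.array([np.cos(a),np.sin(a)]);t=(B[:,:2])@x;m=t<np.percentile(t,60)
        print(a,m.sum())
# bar line by RANSAC-like: fitLine robust
q=cv2.fitLine(B[:,:2].astype(np.float32),cv2.DIST_HUBER,0,.01,.01).ravel();print("bar line",q,np.arctan2(-q[0],q[1]) )
o=get_obs();Y=R.from_rotvec(o["tcp_rot"]).as_matrix();print(Y.round(3),np.arctan2(Y[1,1],Y[0,1]))
E
```

```text
((652.3323974609375, 47.03838348388672), (193.669921875, 204.08468627929688), 28.250545501708984) [[518.7323    91.091385]
 [615.3313   -88.68402 ]
 [785.9325     2.985382]
 [689.3335   182.76079 ]]
0.45 114
0.47 114
0.49 114
0.51 114
bar line [ 4.7342974e-01 -8.8083160e-01  5.1525739e+02 -2.4778812e+01] -2.6484122
[[-0.9    0.436 -0.001]
 [ 0.436  0.9   -0.001]
 [ 0.    -0.001 -1.   ]] 1.1199503497486696
```

Emit:
move_arm --pt "0 0 -0.0448 0.0189 -0.0389 -0.0058 0.2" --pt "0 0 -0.0448 0.0189 -0.0389 -0.0058 -0.2" --pt "0 0 -0.0448 0.0189 -0.0389 -0.0058 -0.2" --pt "0 0 -0.0448 0.0189 -0.0389 -0.0058 -0.2" --pt "0 0 -0.0448 0.0189 -0.0389 -0.0058 -0.2" --pt "0 0 -0.0448 0.0189 -0.0389 -0.0058 -0.2" --pt "0 0 -0.0448 0.0189 -0.0389 -0.0058 -0.2" --pt "0 0 -0.0448 0.0189 -0.0389 -0.0058 -0.2" --pt "0 0 -0.0448 0.0189 -0.0389 -0.0058 -0.2" --pt "0 0 -0.0448 0.0189 -0.0389 -0.0058 -0.2" --pt "0 0 -0.0448 0.0189 -0.0389 -0.0058 -0.2" --pt "0 0 -0.0448 0.0189 -0.0389 -0.0058 -0.2" --pt "0 0 -0.0448 0.0189 -0.0389 -0.0058 -0.2" --pt "0 0 -0.0448 0.0186 -0.0384 -0.0058 -0.2" --pt "0 0 0 0 0 0 -0.2" --pt "0 0 0 0 0 0 -0.2" --force 40

```text
time: 2.1
tcp_pos: [514.5, -26.4, 149.8]
tcp_rot: [-1.612, -2.695, 0.0]
force: [0.3, -0.4, -0.9]
opening: 0.402
grip_force: 0.0
```

```bash
python3 - <<'E'
from h import *
o=get_obs();print(o["tcp_pos"],o["q"],o["opening"],o["force"])
c=read_camera("wrist");cv2.imwrite("pics/w1.png",c["img"][...,::-1]);np.savez("/tmp/w1.npz",W=world(c),img=c["img"])
T=c["view"]; 
for p in((514.8,-26.6,59),):
    q=T@np.r_[p,1];print(q[:2]/q[2]*c["fx"]+[c["cx"],c["cy"]])
E
```

```text
[514.54338786 -26.36924244 149.83863592] [-2.00924353e-01  6.90990888e-02  1.69413398e+00  1.62118159e-04
  1.37914917e+00 -6.93701529e-01] 0.4019321715294613 [ 0.25591041 -0.35611623 -0.93744934]
[316.8436643  203.19064172]
```

View pics/w1.png

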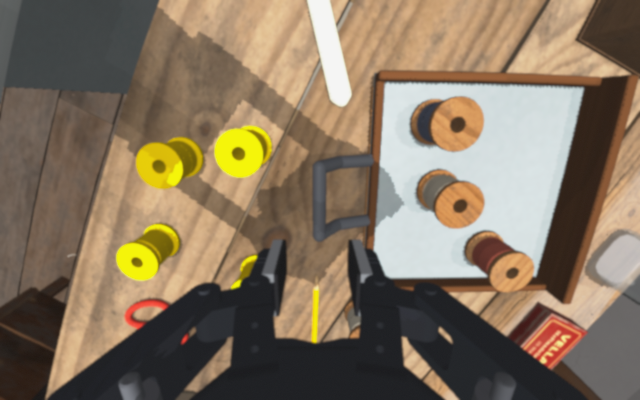

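The wrist view shows the bar at (320,200), standing vertical between the finger directions, within about 2 mm of the prediction of (317,203). I'm going down to grip it.

Emit:
move_arm --pt "0 0 0 0.0012 0.0005 -0.015 -0.2" --pt "0 0 0 0 0 -0.02 -0.2" --pt "0 0 0 0 0 -0.02 -0.2" --pt "0 0 0 0 0 -0.02 -0.2" --pt "0 0 0 0 0 -0.02 -0.2" --pt "0 0 0 0 0 -0.015 -0.2" --pt "0 0 0 0 0 0 -0.2" --pt "0 0 0 0 0 0 -1" --pt "0 0 0 0 0 0 -1" --pt "0 0 0 0 0 0 -1" --pt "0 0 0 0 0 0 -1" --pt "0 0 0 0 0 0 -1"

```text
time: 3.65
tcp_pos: [516.5, -26.0, 40.8]
tcp_rot: [1.612, 2.695, 0.001]
force: [-0.6, 2.9, 6.6]
opening: 0.122
grip_force: 39.4
```

Emit:
move_arm --pt "0 0 0 0.0011 0.0006 0.0062 -1" --pt "0 0 0 0.0011 0.0006 0.0062 -1" --pt "0 0 0 0.0014 0.0008 0.0062 -1" --pt "0 0 0 0.0014 0.0008 0.0061 -1" --pt "0 0 0 0.0017 0.0009 0.0061 -1" --pt "0 0 0 0.0017 0.0009 0.0061 -1" --pt "0 0 0 0.0019 0.001 0.006 -1" --pt "0 0 0 0.0019 0.001 0.006 -1"

```text
time: 4.65
tcp_pos: [528.2, -19.6, 89.3]
tcp_rot: [-1.612, -2.696, 0.001]
force: [2.5, -4.4, -4.7]
opening: 0.121
grip_force: 38.9
```

Forces are small and the arm is following the arc. I'm continuing to 0.5 rad.

Emit:
move_arm --pt "0 0 0 0.0022 0.0012 0.0059 -1" --pt "0 0 0 0.0022 0.0012 0.0058 -1" --pt "0 0 0 0.0025 0.0013 0.0057 -1" --pt "0 0 0 0.0025 0.0013 0.0057 -1" --pt "0 0 0 0.0027 0.0014 0.0056 -1" --pt "0 0 0 0.0027 0.0014 0.0056 -1" --pt "0 0 0 0.0029 0.0016 0.0054 -1" --pt "0 0 0 0.0029 0.0016 0.0054 -1" --pt "0 0 0 0.0032 0.0017 0.0052 -1" --pt "0 0 0 0.0032 0.0017 0.0052 -1" --pt "0 0 0 0 0 0 -1" --pt "0 0 0 0 0 0 -1" --pt "0 0 0 0 0 0 -1"

```text
time: 6.28
tcp_pos: [554.2, -5.7, 145.0]
tcp_rot: [-1.612, -2.695, 0.004]
force: [-11.2, -9.0, 6.2]
opening: 0.123
grip_force: 39.6
```

```bash
python3 - <<'E'
from h import *
o=get_obs();print(o["tcp_pos"],o["opening"],o["force"])
a=read_camera("scene")["img"];b=read_camera("top")["img"];w=read_camera("wrist")["img"]
A=cv2.resize(a[120:270,250:450],(400,300),interpolation=2)
B=cv2.resize(b[70:220,210:410],(400,300),interpolation=2)
C=cv2.resize(w,(400,250))
cv2.imwrite("pics/t.png",np.vstack([np.hstack([A,B]),np.hstack([C,C*0])])[...,::-1])
E
```

```text
[554.18181754  -5.68111609 144.99093812] 0.12325501755203347 [-11.21578832  -8.97379797   6.20275739]
```

View pics/t.png

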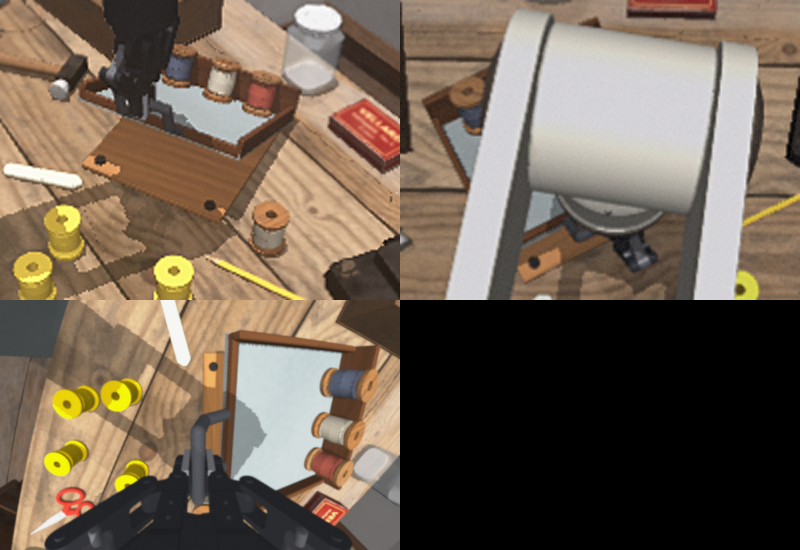

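All three spools stand against the fence, at (180,65), (222,80) and (262,93) in the scene crop. The tray is at about 0.45 rad. I'm lowering it along the same arc.

Emit:
move_arm --pt "0 0 0 -0.0016 -0.0008 -0.0026 -1" --pt "0 0 0 -0.0032 -0.0017 -0.0052 -1" --pt "0 0 0 -0.0029 -0.0016 -0.0054 -1" --pt "0 0 0 -0.0029 -0.0016 -0.0054 -1" --pt "0 0 0 -0.0027 -0.0014 -0.0056 -1" --pt "0 0 0 -0.0027 -0.0014 -0.0056 -1" --pt "0 0 0 -0.0025 -0.0013 -0.0057 -1" --pt "0 0 0 -0.0025 -0.0013 -0.0057 -1" --pt "0 0 0 -0.0022 -0.0012 -0.0058 -1" --pt "0 0 0 -0.0022 -0.0012 -0.0059 -1" --pt "0 0 0 -0.0019 -0.001 -0.006 -1" --pt "0 0 0 -0.0019 -0.001 -0.006 -1" --pt "0 0 0 -0.0017 -0.0009 -0.0061 -1" --pt "0 0 0 -0.0017 -0.0009 -0.0061 -1" --pt "0 0 0 -0.0016 -0.0009 -0.0026 -1"

```text
time: 8.3
tcp_pos: [521.1, -23.4, 65.0]
tcp_rot: [1.613, 2.696, 0.0]
force: [4.3, -0.9, -1.7]
opening: 0.123
grip_force: 40.0
```

Emit:
move_arm --pt "0 0 0 -0.0007 -0.0004 -0.003 -1" --pt "0 0 0 -0.0007 -0.0004 -0.003 -1" --pt "0 0 0 -0.0007 -0.0004 -0.003 -1" --pt "0 0 0 -0.0006 -0.0003 -0.003 -1" --pt "0 0 0 -0.0006 -0.0003 -0.003 -1" --pt "0 0 0 -0.0006 -0.0003 -0.003 -1" --pt "0 0 0 -0.0006 -0.0003 -0.003 -1" --pt "0 0 0 -0.0005 -0.0003 -0.003 -1" --pt "0 0 0 0 0 0 -1" --pt "0 0 0 0 0 0 -1"

```text
time: 9.55
tcp_pos: [516.4, -25.8, 41.3]
tcp_rot: [1.612, 2.696, 0.001]
force: [0.4, -3.0, 8.7]
opening: 0.125
grip_force: 41.3
```

Emit:
move_arm --pt "0 0 0 0 0 -0.0005 -1" --pt "0 0 0 0 0 0 -0.5" --pt "0 0 0 0 0 0 -0.2" --pt "0 0 0 0 0 0 -0.2" --pt "0 0 0 0 0 0 -0.2" --pt "0 0 0 0 0 0.01 -0.2" --pt "0 0 0 0 0 0.02 -0.2" --pt "0 0 0 0 0 0.03 -0.2" --pt "0 0 0 0 0 0.04 -0.2" --pt "0 0 0 -0.02 -0.01 0.04 -0.2" --pt "0 0 0 -0.03 -0.015 0.04 -0.2" --pt "0 0 0 -0.03 -0.015 0.03 -0.2" --pt "0 0 0 -0.03 -0.015 0.02 -0.2" --pt "0 0 0 0 0 0 -0.2" --pt "0 0 0 0 0 0 -0.2"

```text
time: 11.42
tcp_pos: [406.2, -80.9, 270.3]
tcp_rot: [1.613, 2.696, 0.0]
force: [0.5, 1.2, -0.1]
opening: 0.4
grip_force: 0.0
```

```bash
python3 - <<'E'
from h import *
o=get_obs();print(o["time"],o["tcp_pos"],o["opening"],o["force"])
a=read_camera("scene")["img"];b=read_camera("top");w=read_camera("wrist")
x=np.array([.881,.473])
Ww=world(w);np.savez("/tmp/w2.npz",W=Ww,img=w["img"])
m=(abs(Ww[...,2]-72)<4); Q=Ww[m];s=Q[:,:2]@x; k=(s>580)&(s<725);print("spool tops, tray x (bar at 441, fence at 691):",np.histogram(s[k],bins=np.arange(580,726,8)))
A=cv2.resize(a[120:270,250:450],(400,300),interpolation=2)
C=cv2.resize(w["img"],(400,250))
cv2.imwrite("pics/e.png",np.vstack([A,C])[...,::-1])
E
```

```text
11.425 [406.16946986 -80.86692466 270.32675303] 0.39998343100183686 [ 0.4985228   1.23483149 -0.11549797]
spool tops, tray x (bar at 441, fence at 691): (array([  0,   0,   0,   0,   0,   0,   0,   0, 108, 494, 501, 412, 511,
       309,  88,  12,   0,   0]), array([580, 588, 596, 604, 612, 620, 628, 636, 644, 652, 660, 668, 676,
       684, 692, 700, 708, 716, 724]))
```

View pics/e.png

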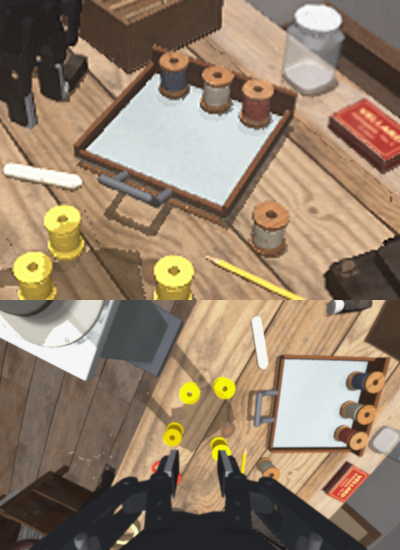

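The tray lies flat and released. The spools stand upright in a row, and their tops span tray x of about 649–691, which puts them at the fence. I'm handing it in.

```bash
python3 -c "from h import *; print(job_done())"
```

```text
the job is handed in; nothing more can be done
None
```

I handed the job in at about 11.5 s of robot time: the last pictures show the tray flat and released, with all three spools upright in one row along the fence; the hand-in returned no verdict.

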